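# Build the button-pot tower on the laundry counter

### The arm

A 6-joint arm with a two-finger parallel gripper is mounted at the origin on the work surface. World frame = base frame: x ahead of the robot, y to its left, z up, the work surface at z = 0. Lengths are in mm, angles in rad, forces in N, time in s.
With the tool pointing down it reaches from about 300 to 775 mm from the base axis. Payload 14.6 kg.
Tool frame: the origin (TCP) lies midway between the tips of the shut fingers; the grasp point (between the pads) lies 19 mm behind it (manip.hold_point_z is the distance from the TCP to the grasp point, in mm); z points along the fingers, y is the direction in which the jaws open and shut (so a half turn about z gives the same grasp; the last joint's range is limited). The gripper opens to 94 mm and grips with 3 to 60 N. Pads are 16 mm wide; open, the fingers measure 119 mm over their backs; the gripper's body (75 mm by 177 mm) begins 78 mm behind the grasp point.
Start: joints at [1.276, 0.3, 1.521, -0, 1.321, -0.067], TCP at [124.207, 535.781, 205.446] pointing down, gripper open.
Joint ranges: [-3.03, 3.03], [-0.79, 2.21], [0.23, 2.52], [-1.04, 4.18], [0, 3.07], [-2.55, 2.55]. Speed limits (rad/s): [2.22, 2.22, 2.57, 3.14, 3.14, 3.14].

### API

Orientations are given as [roll, pitch, yaw] about the fixed x, y, z axes, in that order (R = Rz(yaw) Ry(pitch) Rx(roll)).
In Python, from cell import manip gives the robot as it stands.
- The arm moves only by the shell command python3 -m crank 'ROWS' [OPENING] [FORCE]. ROWS is JSON, a list of rows, each an object with "offset": the shift along the world's x, y, z in m, a list of three; "spin": the turn about the world's z in degrees. In form: [{"offset": [dx, dy, dz], "spin": spin}, ...]. A call has exactly 8 rows; each row is the pose to reach, as a shift and turn from the pose measured when the call began; what a row does not reach only later rows make up. A row lasts 1/12 s, in which the tool goes at most 41.7 mm and 7.16 degrees, less where a joint would pass 70% of its speed; a pose out of reach is approached as far as the arm can. A call with a gripper value outside its range is refused whole. OPENING is the opening, from 0 (shut) to 1 (fully open), set as the call begins (- or left out, the last holds). The fingers move at their own pace and stop on an object; FORCE is the grip in N (left out, the last holds). Time passes only in rows, so rows that repeat a pose let the fingers close, or fill a call up. It gives the time, the measured TCP pose, the force and the opening at its end, in the units of the state.
- manip.read_state(): the state, without advancing time (a new reading comes with each control period).
- manip.camera(name): name is "side" or "top" or "wrist"; returns a dict with "pixels" (400x640x3 uint8, red, green, blue), "fx", "fy", "cx", "cy" (pixels), "k1" (the pictures are not rectified: a ray, as slopes to the right and down, at radius r is drawn at 1 + k1 r^2 times it, then the intrinsics apply), "extrinsics" (4x4, takes a point from world to camera coordinates); the wrist camera has in their place "hand_eye" (4x4, takes a point from camera to tool coordinates, whose origin is the TCP and whose axes are the flange's). Camera axes: x right, y down, z forward; pixel columns grow to the right and rows downward; lengths in mm; the calibration is good to about 2 mm. A picture is of the moment at which its call begins: read the wrist's pose just before it. There is no depth.
- manip.sign_off(): hands the job in, once; it reports no verdict.
Trained networks look in a picture, given as the dict that the camera call returned (one of the last four; its "shot" number tells which), for a name from the list of things; names that differ only in an ending like _2 or _b are one class to them, and where a whole thing is asked for, a point or a joint stands for the part that bears it (a point fixed in the world has none). Each returns a list of dicts, best first, with "conf" (0 to 1); they miss things now and then, are a little off and sometimes report something else, mostly with a low value. They report only what shows in the picture. A call takes as long as a camera call. They do not tell look-alikes from the thing itself.
- manip.search_frame(picture, name): "location" ([x, y, z] in mm, in world coordinates, good to about 4 mm: the middle of the surface that is visible of it).
- manip.masks_of(picture, name): "mask" (400x640 bool, what is visible of it).
The state is a dict: "clock": time; "joints": joint angles; "qd": joint speeds; "effort": joint torques, N m; "eef_pos": TCP position; "eef_rot": TCP orientation; "wrist_force": force on the tool from outside, world axes, zero at the start; "moment": the same for the moment, N m; "finger_gap": finger opening in mm.
Only numpy, scipy, OpenCV 4.12 (cv2) and the standard library are available. Lean on these libraries where they do the work, as an engineer would, in place of code of your own. Each camera call takes 0.05 s, during which the arm holds its last target. There are 200 camera calls.

### The job

Put the mending pots on the laundry counter back together as a tower: the large pot goes into the hollow of the dark wooden stand, then the medium pot onto the large one, then the small pot onto the medium one, and last the wooden lid on top. Seat each one fully home and upright and let it go before fetching the next; set them down without dropping them, and do not shove the bell, the pen tin or the card terminal about.

Things in the scene. Friction and masses are not known exactly. Their poses are not given: they have to be found in the camera images.
- pot_large: The widest of three white stoneware pots, round, upright: body 68 mm across, 52 mm high overall, open mouth 48 mm across, flat rim. Underneath a tapering foot 10 mm high, 40 mm across at its flat bottom, 54 mm at its top, below a flat ledge. Seated in the stand's hollow, its origin is 8 mm above that one's origin. About 200 g. Origin: centre of the underside; z up its axis.
- pot_medium: The middle-sized of three white stoneware pots, round, upright: body 58 mm across, 50 mm high overall, open mouth 39 mm across, flat rim. Underneath a tapering foot 10 mm high, 30 mm across at its flat bottom, 44 mm at its top, below a flat ledge. Seated in the large pot's mouth, its origin is 42 mm above that one's origin. About 140 g. Origin: centre of the underside; z up its axis.
- pot_small: The smallest of three white stoneware pots, round, upright: body 48 mm across, 46 mm high overall, open mouth 33 mm across, flat rim. Underneath a tapering foot 10 mm high, 22 mm across at its flat bottom, 35 mm at its top, below a flat ledge. Seated in the medium pot's mouth, its origin is 40 mm above that one's origin. About 90 g. Origin: centre of the underside; z up its axis.
- lid: Pale wooden lid, lying right way up, 46 mm high: tapering foot (0 to 10 mm; 16 mm across at its flat bottom, 29 mm at its top), disc 46 mm across (10 to 16 mm), upright cylindrical knob 22 mm across (16 to 46 mm). Seated in the small pot's mouth, its origin is 36 mm above that one's origin. About 40 g. Origin: centre of the underside; z up its axis.
- stand: Dark wooden round stand, fixed to the counter: 100 mm in diameter, 18 mm high, with a round hollow in its top 58 mm across and 13 mm deep. Origin: centre of its underside, on the counter; z up.
- coaster: Bystander: a flat cork coaster, 96 mm in diameter, 5 mm thick, without a hollow, fixed to the counter. Not the stand. Origin: centre of its underside.
- bell: Bystander: a domed steel counter bell on a black foot 80 mm in diameter, 56 mm high, loose. Origin: centre of its underside.
- pen_tin: Bystander: a metal tin with pens, 73 mm in diameter, 95 mm high, the pens reach 155 mm, loose, at the left of the work. Origin: centre of its underside.
- card_terminal: Bystander: a grey card terminal with keys, 150 x 75 mm, 32 mm high, loose, lying at the right of the work. Origin: centre of its underside; x along its length.
Things that resemble listed ones, but are neither listed nor needed, are in the scene too. Leave any green look-alike of the pot_small alone. Leave any orange or purple look-alike of the pot_medium alone.

How it is judged (in metres and radians):
On the way, in this order (a step that is already met when the one before it is completed fails the run):
1. the large pot in the hollow of the stand, seated upright and let go (horizontal distance between pot_large and stand below 0.006 m and z of pot_large in the frame of stand between 0.004 and 0.0115 m and angle between pot_large's own z axis and vertical below 0.07 rad and contact force between the fingers and pot_large below 0.05 N), for 0.2 s.
2. the medium pot in the mouth of the large pot, seated upright and let go (horizontal distance between pot_medium and pot_large below 0.006 m and z of pot_medium in the frame of pot_large between 0.038 and 0.0455 m and angle between pot_medium's own z axis and vertical below 0.07 rad and contact force between the fingers and pot_medium below 0.05 N), for 0.2 s.
3. the small pot in the mouth of the medium pot, seated upright and let go (horizontal distance between pot_small and pot_medium below 0.006 m and z of pot_small in the frame of pot_medium between 0.036 and 0.0435 m and angle between pot_small's own z axis and vertical below 0.07 rad and contact force between the fingers and pot_small below 0.05 N), for 0.2 s.
4. the lid in the mouth of the small pot, seated upright and let go (horizontal distance between lid and pot_small below 0.006 m and z of lid in the frame of pot_small between 0.032 and 0.0395 m and angle between lid's own z axis and vertical below 0.07 rad and contact force between the fingers and lid below 0.05 N), for 0.2 s.
At the end, for the whole second after the job is handed in: The large pot sits in the stand, the medium pot in the large, the small in the medium and the lid in the small: each centred within 6 mm of the one below, its origin no more than 3.5 mm above (4 mm below) its seated height, tilted less than 0.07 rad, released and at rest (horizontal distance between pot_large and stand below 0.006 m and z of pot_large in the frame of stand between 0.004 and 0.0115 m and angle between each of pot_large, pot_medium, pot_small, lid's own z axis and vertical below 0.07 rad and linear speed of each of pot_large, pot_medium, pot_small, lid below 0.02 m/s and angular speed of each of pot_large, pot_medium, pot_small, lid below 0.2 rad/s and horizontal distance between pot_medium and pot_large below 0.006 m and z of pot_medium in the frame of pot_large between 0.038 and 0.0455 m and horizontal distance between pot_small and pot_medium below 0.006 m and z of pot_small in the frame of pot_medium between 0.036 and 0.0435 m and horizontal distance between lid and pot_small below 0.006 m and z of lid in the frame of pot_small between 0.032 and 0.0395 m); the robot touches nothing.
It fails at once if a pot or the lid drops or is flung: it moves faster than 0.6 m/s outside the fingers (a fall of about 2 cm) ((linear speed of pot_large above 0.6 m/s and contact force between the fingers and pot_large below 0.05 N) or (linear speed of pot_medium above 0.6 m/s and contact force between the fingers and pot_medium below 0.05 N) or (linear speed of pot_small above 0.6 m/s and contact force between the fingers and pot_small below 0.05 N) or (linear speed of lid above 0.6 m/s and contact force between the fingers and lid below 0.05 N)).
It fails at once if the bell is pushed more than 20 mm from its place (distance of bell from where it was at the start of the episode above 0.02 m).
It fails at once if the pen tin is pushed more than 20 mm from its place (distance of pen_tin from where it was at the start of the episode above 0.02 m).
It fails at once if the card terminal is pushed more than 20 mm from its place (distance of card_terminal from where it was at the start of the episode above 0.02 m).
It also fails if it takes over 104 s, if anything falls off the work surface, if the arm or the gripper's body presses on something with over 40 N, if the wrist force passes 120 N, or if a joint passes its speed limit or range.

## Working session

There is one attempt and no reset: what is moved stays moved. The work goes in short steps, Python scripts to look and compute and a shell command to move; the robot and the scene stay as the last step left them, time stands still between calls to the robot, and variables do not carry over. Pictures are saved under pics/ and viewed, about 12 in all and at most 16, crops included, and the job is handed in when it is done.

```bash
ls; mkdir -p pics; cat > h.py <<'E'
from cell import manip
import numpy as np, cv2
def K(p): return np.array([[p["fx"],0,p["cx"]],[0,p["fy"],p["cy"]],[0,0,1.]]), np.array([p["k1"],0,0,0,0.])
def rot(s):
    from scipy.spatial.transform import Rotation as R
    return R.from_euler('xyz',s["eef_rot"]).as_matrix()
def cam2world(p,s=None):
    if "extrinsics" in p: return np.linalg.inv(np.array(p["extrinsics"]))
    T=np.eye(4);T[:3,:3]=rot(s);T[:3,3]=s["eef_pos"];return T@np.array(p["hand_eye"])
def undist(p,uv):
    # project model: r' = r(1+k1 r^2)
    k,d=K(p);return cv2.undistortPoints(np.array(uv,float).reshape(-1,1,2),k,d).reshape(-1,2)
def onplane(p,uv,z,s=None):
    T=cam2world(p,s);n=undist(p,uv);d=np.c_[n,np.ones(len(n))]@T[:3,:3].T;o=T[:3,3]
    return o+d*((z-o[2])/d[:,2])[:,None]
def proj(p,X,s=None):
    T=np.linalg.inv(cam2world(p,s));k,d=K(p)
    return cv2.projectPoints(np.array(X,float).reshape(-1,1,3),cv2.Rodrigues(T[:3,:3])[0],T[:3,3],k,d)[0].reshape(-1,2)
def save(p,name,crop=None,sc=1):
    im=p["pixels"][:,:,::-1]
    if crop: a,b,c,d=crop; im=im[b:d,a:c]
    cv2.imwrite("pics/"+name,cv2.resize(im,None,fx=sc,fy=sc,interpolation=cv2.INTER_CUBIC))
E
python3 - <<'E'
from h import *
s=manip.read_state();print(s["eef_pos"],s["eef_rot"],s["finger_gap"],manip.hold_point_z)
ims=[]
for n in["top","side"]:
    p=manip.camera(n);save(p,n+"0.png")
    print(n,"campos",cam2world(p)[:3,3].round())
    for o in["pot_large","pot_medium","pot_small","lid","stand","coaster","bell","pen_tin","card_terminal"]:
        for r in manip.search_frame(p,o):
            l=np.array(r["location"]);print(o,l.round(),round(r["conf"],2),proj(p,l).round()[0])
E
```

```text
pics
[124.13957492 535.52784765 204.8702779 ] [-3.14038794e+00 -5.44266081e-05  2.91381425e+00] 94.28301780266236 18.8
top campos [ 400.  -25. 1045.]
pot_large [440. 282.  44.] 0.65 [176. 250.]
pot_large [637.  14.  16.] 0.29 [296. 172.]
pot_medium [633. 271.  43.] 0.94 [187. 168.]
pot_medium [744. 159.  43.] 0.86 [237. 124.]
pot_medium [638. 163.  38.] 0.71 [233. 168.]
pot_small [ 387. -328.   40.] 0.94 [443. 281.]
pot_small [ 476. -279.   36.] 0.81 [421. 242.]
pot_small [ 512. -382.   38.] 0.67 [465. 227.]
lid [638.  13.  15.] 0.57 [297. 171.]
lid [424.  72.  22.] 0.55 [268. 260.]
stand [ 451. -105.   38.] 0.69 [346. 250.]
stand [429.  68.  18.] 0.6 [270. 258.]
coaster [ 636. -164.    6.] 0.8 [370. 175.]
coaster [624. 380.  72.] 0.45 [137. 168.]
bell [ 450. -103.   38.] 0.58 [345. 251.]
pen_tin [625. 380.  74.] 0.69 [136. 167.]
pen_tin [ 476. -280.   38.] 0.62 [422. 241.]
card_terminal [ 647. -427.   31.] 0.6 [481. 172.]
side campos [ 197. -746.  899.]
pot_large [433. 267.  39.] 0.77 [241. 164.]
pot_medium [630. 150.  37.] 0.83 [309. 165.]
pot_medium [632. 249.  40.] 0.81 [296. 148.]
pot_medium [736. 152.  38.] 0.75 [336. 154.]
pot_medium [628. 369.  70.] 0.68 [280. 124.]
pot_small [ 516. -378.   37.] 0.83 [369. 306.]
pot_small [ 387. -327.   41.] 0.64 [312. 313.]
pot_small [ 472. -283.   34.] 0.58 [334. 285.]
lid [643.   9.  17.] 0.55 [334. 194.]
stand [428.  62.  16.] 0.97 [264. 209.]
coaster [ 632. -169.    8.] 0.97 [362. 236.]
bell [ 443. -130.   32.] 0.74 [296. 247.]
pen_tin [625. 368.  71.] 0.87 [279. 124.]
card_terminal [627. 150.  36.] 0.73 [308. 166.]
card_terminal [ 637. -435.   30.] 0.59 [423. 304.]
card_terminal [628. 368.  72.] 0.53 [280. 123.]
```

View pics/top0.png

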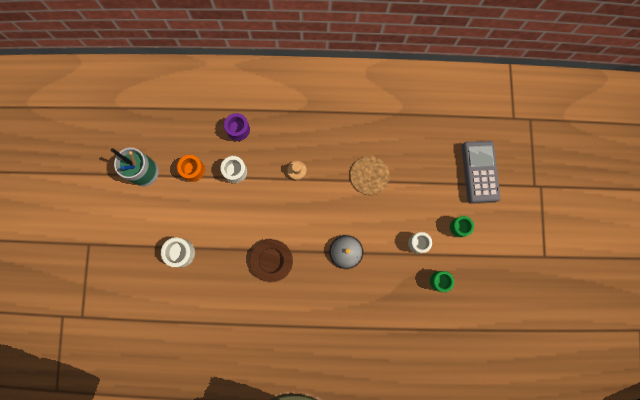

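View pics/side0.png

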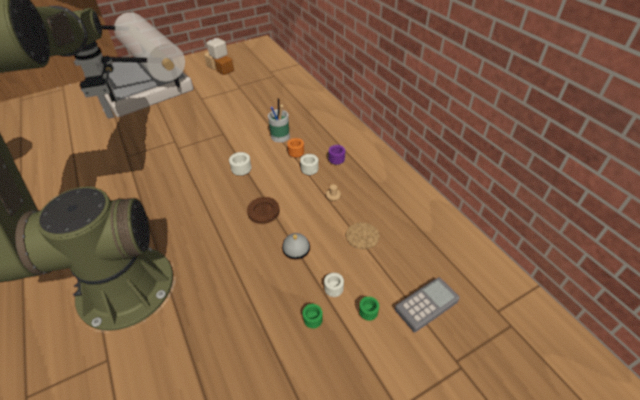

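Top view: large pot (176,250), white medium (233,168), orange (190,168) and purple (237,125) decoys, lid (297,171), stand (270,259), coaster (370,175, not the stand), bell (346,251), white small (420,242), with green decoys at (462,226) and (443,281). The white ones are the targets. The detector's 38 mm "stand" at (450,-105) is the bell.

Moving over the large pot.

```bash
python3 -m crank '[{"offset":[0.025,-0.02,0],"spin":0},{"offset":[0.05,-0.04,0],"spin":0},{"offset":[0.075,-0.06,0],"spin":0},{"offset":[0.1,-0.08,0],"spin":0},{"offset":[0.125,-0.1,0],"spin":0},{"offset":[0.15,-0.12,0],"spin":0},{"offset":[0.17,-0.14,0],"spin":0},{"offset":[0.17,-0.14,0],"spin":0}]' 1 25
python3 -m crank '[{"offset":[0.025,-0.02,0],"spin":0},{"offset":[0.05,-0.04,0],"spin":0},{"offset":[0.075,-0.06,0],"spin":0},{"offset":[0.1,-0.08,0],"spin":0},{"offset":[0.12,-0.1,0],"spin":0},{"offset":[0.13,-0.11,0],"spin":0},{"offset":[0.14,-0.12,0],"spin":0},{"offset":[0.14,-0.12,0],"spin":0}]'
python3 - <<'E'
from h import *
s=manip.read_state();p=manip.camera("wrist");save(p,"w1.png")
print(s["clock"],s["eef_pos"],np.array(p["hand_eye"]).round(2).tolist(),p["fx"],p["k1"])
for o in["pot_large","stand"]:
    for r in manip.search_frame(p,o):print(o,np.round(r["location"]),round(r["conf"],2))
E
```

```text
clock: 1.67
eef_pos: [296.8, 393.3, 205.5]
eef_rot: [-3.141, 0.001, 2.911]
wrist_force: [-0.2, 0.8, -0.5]
finger_gap: 93.9
clock: 2.33
eef_pos: [437.9, 272.2, 205.4]
eef_rot: [-3.141, 0.001, 2.909]
wrist_force: [0.6, 0.5, -0.4]
finger_gap: 94.0
2.3333 [437.9404935  272.19413348 205.42877993] [[-0.0, -0.97, -0.23, 66.71], [1.0, -0.0, -0.0, -0.28], [-0.0, -0.23, 0.97, -180.68], [0.0, 0.0, 0.0, 1.0]] 276.78149767444546 -0.04278281940460535
pot_large [435. 282.  46.] 0.85
stand [428.  62.  16.] 0.79
```

View pics/w1.png

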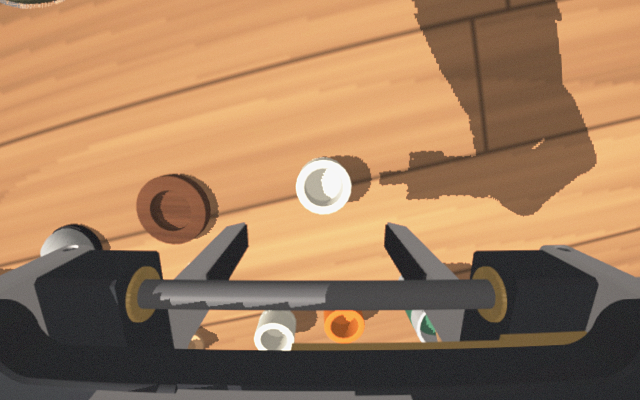

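Wrist view: large pot rim at (323,187), stand hollow at (174,208), medium pot at (275,330), orange at (344,324), and the bell at far left. Next, fitting the positions by matching silhouettes.

```bash
cat >> h.py <<'E'
def sil(p,x,y,circ,s):
    a=np.linspace(0,2*np.pi,48);X=np.concatenate([np.c_[x+r*np.cos(a),y+r*np.sin(a),np.full(48,z)] for r,z in circ])
    m=np.zeros((400,640),np.uint8);cv2.fillConvexPoly(m,cv2.convexHull(np.round(proj(p,X,s)*16).astype(np.int32)),1,shift=4);return m>0
SH={"pot_large":[(34,52),(34,10),(20,0)],"pot_medium":[(29,50),(29,10),(15,0)],"pot_small":[(24,46),(24,10),(11,0)],"lid":[(23,16),(23,10),(11,46),(8,0)],"stand":[(50,18),(50,0)]}
def fit(p,name,guess,s=None,z0=0):
    """shift the model outline until its centroid is that of the network's mask nearest the guess"""
    circ=[(r,z+z0) for r,z in SH[name]];zt=circ[0][1];best=None
    for r in manip.masks_of(p,name):
        m=np.array(r["mask"]);c=np.argwhere(m).mean(0)[::-1];w=onplane(p,[c],zt/2+z0/2,s)[0]
        d=np.hypot(*(w[:2]-guess))
        if d<45 and(best is None or d<best[0]):best=(d,m,c,r["conf"])
    if best is None:return None
    _,m,c,conf=best;xy=np.array(guess,float)
    for _ in range(8):
        q=sil(p,*xy,circ,s);cq=np.argwhere(q).mean(0)[::-1]
        xy+=(onplane(p,[c],30+z0,s)-onplane(p,[cq],30+z0,s))[0,:2]
    q=sil(p,*xy,circ,s)
    return xy.round(1),"iou",round((q&m).sum()/(q|m).sum(),2),"conf",round(conf,2)
E
python3 - <<'E'
from h import *
s=manip.read_state()
G={"pot_large":(437,275),"pot_medium":(636,157),"pot_small":(474,-281),"lid":(640,11),"stand":(428,65)}
for n in["wrist","top","side"]:
    p=manip.camera(n)
    for o in G:print(n,o,fit(p,o,G[o],s if n=="wrist" else None))
E
```

```text
wrist pot_large (array([435.8, 281.4]), 'iou', np.float64(0.95), 'conf', 0.55)
wrist pot_medium (array([634.1, 162.9]), 'iou', np.float64(0.83), 'conf', 0.65)
wrist pot_small None
wrist lid None
wrist stand None
top pot_large (array([434.1, 258.1]), 'iou', np.float64(0.26), 'conf', 0.86)
top pot_medium (array([635.1, 162.8]), 'iou', np.float64(0.9), 'conf', 0.55)
top pot_small (array([ 474.4, -277.7]), 'iou', np.float64(0.87), 'conf', 0.67)
top lid (array([642.,  13.]), 'iou', np.float64(0.89), 'conf', 0.64)
top stand (array([424.4,  66.7]), 'iou', np.float64(0.9), 'conf', 0.87)
side pot_large (array([433.8, 281. ]), 'iou', np.float64(0.88), 'conf', 0.7)
side pot_medium (array([635. , 161.7]), 'iou', np.float64(0.87), 'conf', 0.59)
side pot_small (array([ 474.3, -280.9]), 'iou', np.float64(0.88), 'conf', 0.63)
side lid None
side stand (array([424.2,  67.5]), 'iou', np.float64(0.96), 'conf', 0.77)
```

Three cameras agree to about 2 mm; the top view's large pot was occluded by the arm and its IoU of 0.26 rules it out. Large (435,281), stand (424.4,67). Descend to TCP z ≈ 17 and grip.

```bash
python3 -m crank '[{"offset":[-0.003,0.009,-0.01],"spin":0},{"offset":[-0.003,0.009,-0.04],"spin":0},{"offset":[-0.003,0.009,-0.07],"spin":0},{"offset":[-0.003,0.009,-0.1],"spin":0},{"offset":[-0.003,0.009,-0.13],"spin":0},{"offset":[-0.003,0.009,-0.16],"spin":0},{"offset":[-0.003,0.009,-0.18],"spin":0},{"offset":[-0.003,0.009,-0.187],"spin":0}]' 1 25
python3 -m crank '[{"offset":[0,0,0],"spin":0},{"offset":[0,0,0],"spin":0},{"offset":[0,0,0],"spin":0},{"offset":[0,0,0],"spin":0},{"offset":[0,0,0],"spin":0},{"offset":[0,0,0],"spin":0},{"offset":[0,0,0],"spin":0},{"offset":[0,0,0],"spin":0}]' 0.4 25
```

```text
clock: 4.05
eef_pos: [432.0, 281.8, 14.9]
eef_rot: [-3.138, -0.003, 2.911]
wrist_force: [-0.0, -0.1, -0.7]
finger_gap: 93.9
clock: 4.72
eef_pos: [432.6, 282.2, 16.1]
eef_rot: [-3.14, -0.002, 2.911]
wrist_force: [-1.2, 1.3, 7.5]
finger_gap: 68.7
```

```bash
python3 -m crank '[{"offset":[0,0,0.008],"spin":0},{"offset":[0,0,0.022],"spin":0},{"offset":[0,0,0.04],"spin":0},{"offset":[0,-0.01,0.055],"spin":0},{"offset":[-0.002,-0.03,0.06],"spin":0},{"offset":[-0.003,-0.055,0.06],"spin":0},{"offset":[-0.004,-0.075,0.06],"spin":0},{"offset":[-0.004,-0.085,0.06],"spin":0}]'
python3 -m crank '[{"offset":[0,-0.012,0],"spin":0},{"offset":[-0.001,-0.03,0],"spin":0},{"offset":[-0.002,-0.052,0],"spin":0},{"offset":[-0.003,-0.075,0],"spin":0},{"offset":[-0.005,-0.098,0],"spin":0},{"offset":[-0.006,-0.116,0],"spin":0},{"offset":[-0.006,-0.126,0],"spin":0},{"offset":[-0.006,-0.129,0],"spin":0}]'
python3 - <<'E'
from h import *
s=manip.read_state();print(s["clock"],s["eef_pos"],s["eef_rot"],s["wrist_force"],s["finger_gap"])
x,y,z=s["eef_pos"]
for n in["wrist","top","side"]:
    ss=s if n=="wrist" else None
    p=manip.camera(n);print(n,fit(p,"pot_large",(x,y),ss,z-16),fit(p,"stand",(424,67),ss))
    if n=="wrist":save(p,"w2.png")
E
```

```text
clock: 5.38
eef_pos: [428.4, 195.6, 76.8]
eef_rot: [-3.14, -0.001, 2.91]
wrist_force: [-0.6, 1.3, -1.1]
finger_gap: 68.9
clock: 6.05
eef_pos: [422.6, 65.7, 77.2]
eef_rot: [-3.14, -0.001, 2.908]
wrist_force: [-0.2, -0.4, -1.3]
finger_gap: 68.6
6.05 [422.64847931  65.73076279  77.1816785 ] [-3.13979827e+00 -6.55275880e-04  2.90814687e+00] [-0.20831762 -0.4088333  -1.30717452] 68.61916165526556
wrist (array([418.2,  66.5]), 'iou', np.float64(0.71), 'conf', 0.79) (array([402.8,  71.7]), 'iou', np.float64(0.33), 'conf', 0.66)
top None None
side (array([419.4,  46.4]), 'iou', np.float64(0.35), 'conf', 0.75) (array([421.2,  57.3]), 'iou', np.float64(0.75), 'conf', 0.91)
```

View pics/w2.png

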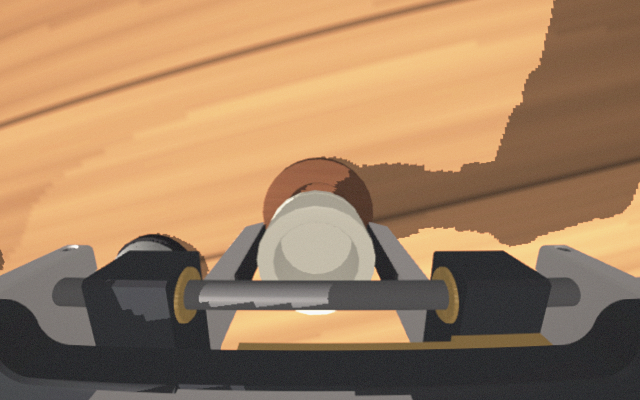

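Pot is held above the stand (rim top edge at about (315,191)), partly behind the gripper rail. I'll compute its offset along the pads from the visible rim edge and do the same for the stand's edge.

```bash
python3 - <<'E'
from h import *
s=manip.read_state();p=manip.camera("wrist");R=rot(s);t=np.array(s["eef_pos"]);zr=t[2]-16+52
print("tool x",R[:,0].round(2),"y",R[:,1].round(2))
E0=onplane(p,[[315,191],[315,222]],zr,s);print("rim edge, mouth edge in tool:",((E0-t)@R).round(1))
S=onplane(p,[[318,157],[262,205],[374,205]],18,s);print("stand top/left/right:",S.round(1))
for d in(-4,-2,0,2,4):
    c=t+R[:,0]*d;a=np.linspace(0,6.28,200)
    q=[proj(p,np.c_[c[0]+r*np.cos(a),c[1]+r*np.sin(a),np.full(200,zr)],s)[:,1].min().round(1) for r in(34,24)]
    print(d,"expected top row rim, mouth",q)
q=proj(p,np.c_[424.4+50*np.cos(a),67+50*np.sin(a),np.full(200,18)],s);print("stand outline expected top",q[q[:,1].argmin()],"left",q[:,0].min(),"right",q[:,0].max())
E
```

```text
tool x [-0.97  0.23  0.  ] y [ 0.23  0.97 -0.  ]
rim edge, mouth edge in tool: [[ 37.4  -0.8 -36. ]
 [ 20.1  -0.8 -36. ]]
stand top/left/right: [[375.9  79.5  18. ]
 [405.7  21.   18. ]
 [428.8 118.5  18. ]]
-4 expected top row rim, mouth [np.float64(204.4), np.float64(222.1)]
-2 expected top row rim, mouth [np.float64(200.8), np.float64(218.6)]
0 expected top row rim, mouth [np.float64(197.2), np.float64(215.1)]
2 expected top row rim, mouth [np.float64(193.5), np.float64(211.6)]
4 expected top row rim, mouth [np.float64(189.9), np.float64(208.0)]
stand outline expected top [317.21410154 157.10482686] left 261.27994033991473 right 372.40353319842336
```

The top edge I used was the pot's side wall, because the camera sits beyond the pot. The mouth edge gives −3.5 mm along tool x, matching the pre-grasp fit of −3.3. So the pot is at about (426,65): shift (−1.5,+2) and lower 53.

```bash
python3 -m crank '[{"offset":[-0.0015,0.002,-0.003],"spin":0},{"offset":[-0.0015,0.002,-0.012],"spin":0},{"offset":[-0.0015,0.002,-0.022],"spin":0},{"offset":[-0.0015,0.002,-0.032],"spin":0},{"offset":[-0.0015,0.002,-0.04],"spin":0},{"offset":[-0.0015,0.002,-0.046],"spin":0},{"offset":[-0.0015,0.002,-0.05],"spin":0},{"offset":[-0.0015,0.002,-0.052],"spin":0}]'
python3 -m crank '[{"offset":[0,0,-0.001],"spin":0},{"offset":[0,0,-0.001],"spin":0},{"offset":[0,0,-0.001],"spin":0},{"offset":[0,0,-0.001],"spin":0},{"offset":[0,0,-0.001],"spin":0},{"offset":[0,0,-0.001],"spin":0},{"offset":[0,0,-0.001],"spin":0},{"offset":[0,0,-0.001],"spin":0}]'
```

```text
clock: 7.22
eef_pos: [420.6, 68.9, 24.1]
eef_rot: [-3.139, -0.002, 2.91]
wrist_force: [-5.2, -0.6, 20.3]
finger_gap: 68.5
clock: 7.88
eef_pos: [420.8, 68.8, 23.9]
eef_rot: [-3.139, -0.002, 2.91]
wrist_force: [-8.0, -1.4, 13.1]
finger_gap: 68.9
```

TCP z 23.9 is the expected seat height, with contact felt. Release and rise.

```bash
python3 -m crank '[{"offset":[0,0,0],"spin":0},{"offset":[0,0,0],"spin":0},{"offset":[0,0,0],"spin":0},{"offset":[0,0,0],"spin":0},{"offset":[0,0,0],"spin":0},{"offset":[0,0,0],"spin":0},{"offset":[0,0,0],"spin":0},{"offset":[0,0,0],"spin":0}]' 1 25
python3 -m crank '[{"offset":[0,0,0.01],"spin":0},{"offset":[0,0,0.025],"spin":0},{"offset":[0,0,0.05],"spin":0},{"offset":[0,0,0.08],"spin":0},{"offset":[0.015,0,0.11],"spin":0},{"offset":[0.03,0,0.14],"spin":0},{"offset":[0.05,0,0.16],"spin":0},{"offset":[0.05,0,0.165],"spin":0}]'
python3 - <<'E'
from h import *
s=manip.read_state();print(s["clock"],s["eef_pos"])
for n in["wrist","top","side"]:
    ss=s if n=="wrist" else None
    p=manip.camera(n);print(n,fit(p,"pot_large",(424,67),ss,8),fit(p,"pot_medium",(635,162.5),ss),fit(p,"lid",(642,13),ss))
    if n=="side":save(p,"s3.png",(180,90,420,260),3)
E
```

```text
clock: 8.55
eef_pos: [420.8, 68.9, 23.9]
eef_rot: [-3.139, -0.002, 2.91]
wrist_force: [0.6, 0.2, 0.1]
finger_gap: 93.9
clock: 9.22
eef_pos: [473.8, 68.9, 193.1]
eef_rot: [-3.141, 0.004, 2.91]
wrist_force: [1.5, 0.0, 0.3]
finger_gap: 93.7
9.2167 [473.80432976  68.85355984 193.14723983]
wrist (array([423.9,  67.4]), 'iou', np.float64(0.97), 'conf', 0.71) (array([623.5, 146.2]), 'iou', np.float64(0.08), 'conf', 0.76) (array([659.1,   7.8]), 'iou', np.float64(0.35), 'conf', 0.84)
top None (array([636.4, 163.8]), 'iou', np.float64(0.93), 'conf', 0.67) (array([641.9,  12.9]), 'iou', np.float64(0.86), 'conf', 0.64)
side (array([422.5,  68. ]), 'iou', np.float64(0.91), 'conf', 0.69) (array([635. , 161.2]), 'iou', np.float64(0.86), 'conf', 0.51) (array([643.5,  13.6]), 'iou', np.float64(0.94), 'conf', 0.45)
```

View pics/s3.png

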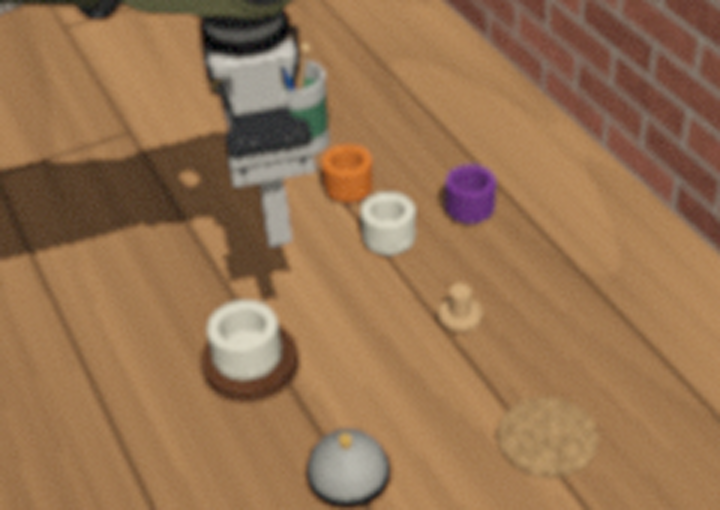

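Crop: the large pot sits level in the stand at (243,335), and the white medium at (388,222) is clearly neither orange (347,172) nor purple (470,193). Now to the medium, jaws turned 45° to pass between the decoys.

```bash
python3 -m crank '[{"offset":[0.02,0.012,0],"spin":-4},{"offset":[0.045,0.026,0],"spin":-9},{"offset":[0.075,0.043,-0.01],"spin":-15},{"offset":[0.105,0.06,-0.03],"spin":-21},{"offset":[0.13,0.075,-0.04],"spin":-27},{"offset":[0.15,0.087,-0.045],"spin":-32},{"offset":[0.161,0.094,-0.05],"spin":-32},{"offset":[0.161,0.094,-0.05],"spin":-32}]' 0.82 25
python3 - <<'E'
from h import *
s=manip.read_state();print(s["clock"],s["eef_pos"],s["eef_rot"],s["finger_gap"]);p=manip.camera("wrist");save(p,"w4.png")
print(fit(p,"pot_medium",(635.5,162.5),s))
E
```

```text
clock: 10.48
eef_pos: [632.2, 163.9, 136.4]
eef_rot: [-3.137, -0.004, 2.352]
wrist_force: [0.1, 0.1, -0.3]
finger_gap: 77.1
10.4833 [632.16883868 163.86283598 136.39781732] [-3.13730293 -0.00355586  2.35245185] 77.1376139892179
(array([636.7, 162. ]), 'iou', np.float64(0.94), 'conf', 0.76)
```

View pics/w4.png

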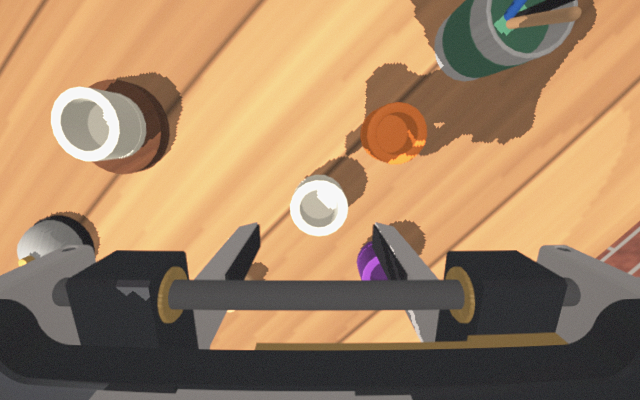

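The white medium is centred at (319,208), orange at (395,132), and purple is behind the right finger at a safe distance. Descend.

```bash
python3 -m crank '[{"offset":[0.004,-0.002,-0.005],"spin":0},{"offset":[0.004,-0.002,-0.02],"spin":0},{"offset":[0.004,-0.002,-0.04],"spin":0},{"offset":[0.004,-0.002,-0.065],"spin":0},{"offset":[0.004,-0.002,-0.09],"spin":0},{"offset":[0.004,-0.002,-0.108],"spin":0},{"offset":[0.004,-0.002,-0.116],"spin":0},{"offset":[0.004,-0.002,-0.119],"spin":0}]' 0.82 25
python3 -m crank '[{"offset":[0,0,0],"spin":0},{"offset":[0,0,0],"spin":0},{"offset":[0,0,0],"spin":0},{"offset":[0,0,0],"spin":0},{"offset":[0,0,0],"spin":0},{"offset":[0,0,0],"spin":0},{"offset":[0,0,0],"spin":0},{"offset":[0,0,0],"spin":0}]' 0.4 20
```

```text
clock: 11.25
eef_pos: [634.5, 160.0, 18.3]
eef_rot: [-3.137, -0.003, 2.352]
wrist_force: [-0.3, 1.4, 1.1]
finger_gap: 76.9
clock: 11.92
eef_pos: [635.2, 160.2, 19.7]
eef_rot: [-3.139, -0.002, 2.353]
wrist_force: [-0.1, -0.9, 6.6]
finger_gap: 58.3
```

```bash
python3 -m crank '[{"offset":[0,0,0.008],"spin":0},{"offset":[0,0,0.022],"spin":0},{"offset":[0,0,0.04],"spin":0},{"offset":[0,0,0.06],"spin":0},{"offset":[-0.01,-0.005,0.078],"spin":0},{"offset":[-0.03,-0.014,0.086],"spin":0},{"offset":[-0.05,-0.022,0.088],"spin":0},{"offset":[-0.06,-0.026,0.088],"spin":0}]'
python3 -m crank '[{"offset":[-0.01,-0.004,0],"spin":0},{"offset":[-0.03,-0.013,0],"spin":0},{"offset":[-0.056,-0.025,0],"spin":0},{"offset":[-0.084,-0.037,0],"spin":0},{"offset":[-0.112,-0.05,0],"spin":0},{"offset":[-0.134,-0.06,0],"spin":0},{"offset":[-0.146,-0.065,0],"spin":0},{"offset":[-0.15,-0.067,0],"spin":0}]'
python3 - <<'E'
from h import *
s=manip.read_state();print(s["clock"],s["eef_pos"],s["eef_rot"],s["finger_gap"]);p=manip.camera("wrist");save(p,"w5.png",(160,100,480,340),2)
t=np.array(s["eef_pos"]);R=rot(s);zr=t[2]-19+50;a=np.linspace(0,6.28,200)
for d in(-4,-2,0,2,4):
    c=t+R[:,0]*d;print(d,[proj(p,np.c_[c[0]+r*np.cos(a),c[1]+r*np.sin(a),np.full(200,zr)],s)[:,1].min().round(1) for r in(29,19.5)])
q=proj(p,np.c_[424+34*np.cos(a),67.3+34*np.sin(a),np.full(200,60)],s);print("large rim top",q[q[:,1].argmin()],q[:,0].min(),q[:,0].max())
E
```

```text
clock: 12.58
eef_pos: [574.1, 133.6, 110.0]
eef_rot: [-3.14, -0.001, 2.352]
wrist_force: [-0.1, -0.1, -1.3]
finger_gap: 58.6
clock: 13.25
eef_pos: [422.9, 66.1, 111.1]
eef_rot: [-3.141, -0.0, 2.352]
wrist_force: [-0.1, -0.1, -0.9]
finger_gap: 58.6
13.25 [422.86959072  66.12600689 111.13113498] [-3.14098761e+00 -3.24254227e-04  2.35206870e+00] 58.6243982654842
-4 [np.float64(210.8), np.float64(226.9)]
-2 [np.float64(207.4), np.float64(223.6)]
0 [np.float64(203.9), np.float64(220.2)]
2 [np.float64(200.4), np.float64(216.8)]
4 [np.float64(196.9), np.float64(213.4)]
large rim top [317.26969317 174.3630921 ] 278.8056854505896 356.8841611706248
```

View pics/w5.png

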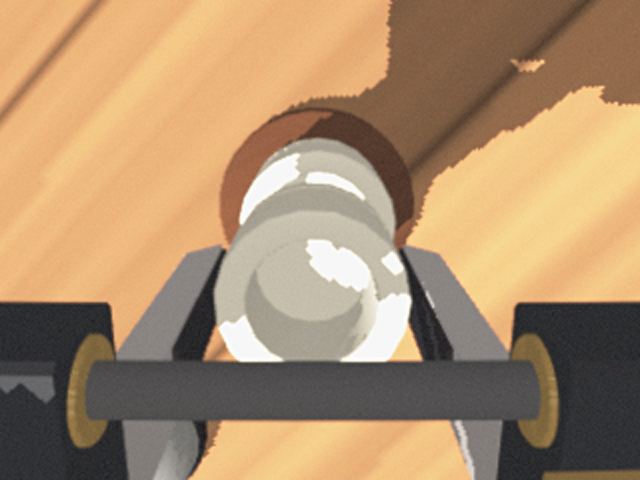

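Medium mouth edge at crop y 240 (row 220) means centred to about 0 mm. Shift (+1,+1) and lower ~41.

```bash
python3 -m crank '[{"offset":[0.001,0.001,-0.003],"spin":0},{"offset":[0.001,0.001,-0.01],"spin":0},{"offset":[0.001,0.001,-0.018],"spin":0},{"offset":[0.001,0.001,-0.025],"spin":0},{"offset":[0.001,0.001,-0.031],"spin":0},{"offset":[0.001,0.001,-0.036],"spin":0},{"offset":[0.001,0.001,-0.039],"spin":0},{"offset":[0.001,0.001,-0.04],"spin":0}]'
python3 -m crank '[{"offset":[0,0,-0.001],"spin":0},{"offset":[0,0,-0.001],"spin":0},{"offset":[0,0,-0.001],"spin":0},{"offset":[0,0,-0.001],"spin":0},{"offset":[0,0,-0.001],"spin":0},{"offset":[0,0,-0.001],"spin":0},{"offset":[0,0,-0.001],"spin":0},{"offset":[0,0,-0.001],"spin":0}]'
```

```text
clock: 13.97
eef_pos: [424.2, 67.2, 70.4]
eef_rot: [-3.14, -0.001, 2.352]
wrist_force: [0.5, -0.9, -0.7]
finger_gap: 58.6
clock: 14.63
eef_pos: [424.4, 67.2, 69.7]
eef_rot: [-3.141, -0.0, 2.352]
wrist_force: [0.4, 0.2, 4.6]
finger_gap: 58.7
```

Contact at the seated height (69.7). Release, rise and check.

```bash
python3 -m crank '[{"offset":[0,0,0],"spin":0},{"offset":[0,0,0],"spin":0},{"offset":[0,0,0],"spin":0},{"offset":[0,0,0],"spin":0},{"offset":[0,0,0],"spin":0},{"offset":[0,0,0],"spin":0},{"offset":[0,0,0],"spin":0},{"offset":[0,0,0],"spin":0}]' 0.9 20
python3 -m crank '[{"offset":[0,0,0.01],"spin":0},{"offset":[0,0,0.03],"spin":0},{"offset":[0,0,0.055],"spin":0},{"offset":[0,0,0.085],"spin":0},{"offset":[0,0,0.115],"spin":0},{"offset":[0.005,-0.02,0.135],"spin":0},{"offset":[0.01,-0.04,0.145],"spin":0},{"offset":[0.01,-0.05,0.145],"spin":0}]'
python3 - <<'E'
from h import *
s=manip.read_state();print(s["clock"],s["eef_pos"])
for n in["wrist","top","side"]:
    ss=s if n=="wrist" else None
    p=manip.camera(n);print(n,fit(p,"pot_medium",(424,67),ss,50),fit(p,"pot_large",(424,67),ss,8),fit(p,"pot_small",(474.5,-279),ss))
    if n=="side":save(p,"s6.png",(220,170,400,330),4)
E
```

```text
clock: 15.3
eef_pos: [424.4, 67.2, 69.6]
eef_rot: [-3.141, -0.0, 2.352]
wrist_force: [0.6, -0.2, 0.8]
finger_gap: 84.8
clock: 15.97
eef_pos: [435.6, 15.9, 217.5]
eef_rot: [3.139, 0.003, 2.352]
wrist_force: [-1.0, -0.0, -0.2]
finger_gap: 84.5
15.9667 [435.58449441  15.9109059  217.54773145]
wrist (array([423.9,  67.5]), 'iou', np.float64(0.92), 'conf', 0.89) (array([398.6,  67.6]), 'iou', np.float64(0.09), 'conf', 0.6) (array([ 487.3, -271.8]), 'iou', np.float64(0.26), 'conf', 0.91)
top None None None
side (array([423.7,  67.6]), 'iou', np.float64(0.87), 'conf', 0.91) (array([417.1,  44.6]), 'iou', np.float64(0.39), 'conf', 0.53) (array([ 473.7, -280.3]), 'iou', np.float64(0.92), 'conf', 0.59)
```

View pics/s6.png

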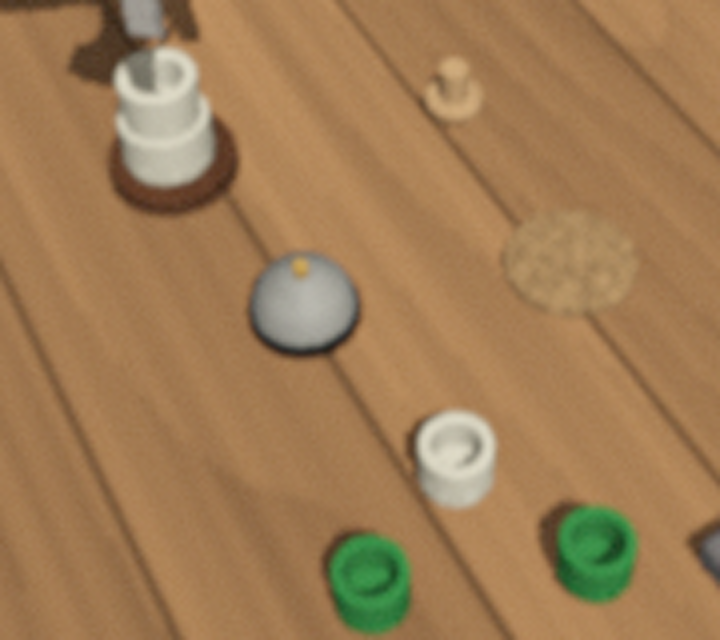

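Tower so far is seated, with the medium centred at (165,80) in the crop. The white small at (455,455) has greens at (370,580) and (595,550). Moving to it.

```bash
python3 -m crank '[{"offset":[0.003,-0.02,0],"spin":2},{"offset":[0.006,-0.045,0],"spin":5},{"offset":[0.01,-0.072,0],"spin":8},{"offset":[0.014,-0.1,0],"spin":11},{"offset":[0.017,-0.126,0],"spin":14},{"offset":[0.02,-0.146,-0.01],"spin":17},{"offset":[0.02,-0.156,-0.015],"spin":18},{"offset":[0.02,-0.16,-0.02],"spin":18}]' 0.72 20
python3 -m crank '[{"offset":[0.003,-0.015,0],"spin":2},{"offset":[0.006,-0.035,-0.01],"spin":4},{"offset":[0.009,-0.06,-0.02],"spin":5},{"offset":[0.012,-0.085,-0.03],"spin":5},{"offset":[0.015,-0.108,-0.04],"spin":5},{"offset":[0.017,-0.126,-0.05],"spin":5},{"offset":[0.018,-0.134,-0.055],"spin":5},{"offset":[0.018,-0.136,-0.055],"spin":5}]'
python3 - <<'E'
from h import *
s=manip.read_state();print(s["clock"],s["eef_pos"],s["eef_rot"],s["finger_gap"]);p=manip.camera("wrist");save(p,"w7.png")
print(fit(p,"pot_small",(474,-279.5),s))
p=manip.camera("top");print(fit(p,"lid",(642,13)))
E
```

```text
clock: 17.23
eef_pos: [454.2, -143.7, 193.9]
eef_rot: [-3.141, -0.001, 2.666]
wrist_force: [-0.4, 0.6, 0.5]
finger_gap: 67.7
clock: 17.9
eef_pos: [471.9, -279.9, 137.6]
eef_rot: [-3.141, -0.003, 2.752]
wrist_force: [-0.7, 0.4, -1.3]
finger_gap: 67.7
17.9 [ 471.92792099 -279.88160571  137.60974034] [-3.14099561 -0.00321934  2.75196009] 67.65756272324249
(array([ 474.7, -279.8]), 'iou', np.float64(0.94), 'conf', 0.85)
(array([642.3,  12.8]), 'iou', np.float64(0.83), 'conf', 0.82)
```

View pics/w7.png

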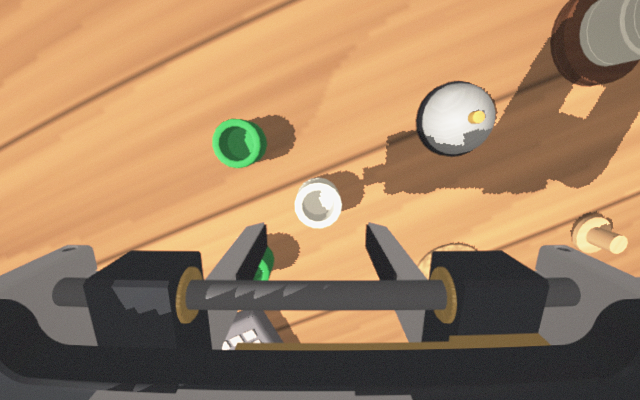

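The white small is centred at (318,203), with greens at (238,142) and (262,265) clear of the fingers. Descend and grip.

```bash
python3 -m crank '[{"offset":[0.003,0,-0.005],"spin":0},{"offset":[0.003,0,-0.02],"spin":0},{"offset":[0.003,0,-0.04],"spin":0},{"offset":[0.003,0,-0.065],"spin":0},{"offset":[0.003,0,-0.09],"spin":0},{"offset":[0.003,0,-0.108],"spin":0},{"offset":[0.003,0,-0.117],"spin":0},{"offset":[0.003,0,-0.12],"spin":0}]' 0.72 15
python3 -m crank '[{"offset":[0,0,0],"spin":0},{"offset":[0,0,0],"spin":0},{"offset":[0,0,0],"spin":0},{"offset":[0,0,0],"spin":0},{"offset":[0,0,0],"spin":0},{"offset":[0,0,0],"spin":0},{"offset":[0,0,0],"spin":0},{"offset":[0,0,0],"spin":0}]' 0.3 15
```

```text
clock: 18.77
eef_pos: [475.3, -278.0, 18.5]
eef_rot: [-3.141, -0.002, 2.755]
wrist_force: [-0.6, -0.6, -0.2]
finger_gap: 68.0
clock: 19.43
eef_pos: [475.9, -278.4, 19.6]
eef_rot: [-3.141, -0.0, 2.754]
wrist_force: [0.2, 0.9, 6.6]
finger_gap: 48.3
```

```bash
python3 -m crank '[{"offset":[0,0,0.008],"spin":0},{"offset":[0,0,0.022],"spin":0},{"offset":[0,0,0.042],"spin":0},{"offset":[0,0,0.066],"spin":0},{"offset":[-0.002,0.008,0.09],"spin":0},{"offset":[-0.005,0.025,0.11],"spin":0},{"offset":[-0.008,0.04,0.12],"spin":0},{"offset":[-0.008,0.046,0.122],"spin":0}]'
python3 -m crank '[{"offset":[-0.002,0.012,0],"spin":0},{"offset":[-0.005,0.033,0],"spin":0},{"offset":[-0.009,0.058,0],"spin":0},{"offset":[-0.013,0.084,0],"spin":0},{"offset":[-0.017,0.11,0],"spin":0},{"offset":[-0.02,0.132,0],"spin":0},{"offset":[-0.022,0.146,0],"spin":0},{"offset":[-0.022,0.15,0],"spin":0}]'
python3 -m crank '[{"offset":[-0.002,0.012,0],"spin":0},{"offset":[-0.005,0.033,0],"spin":0},{"offset":[-0.009,0.058,0],"spin":0},{"offset":[-0.013,0.084,0],"spin":0},{"offset":[-0.017,0.11,0],"spin":0},{"offset":[-0.02,0.132,0],"spin":0},{"offset":[-0.022,0.146,0],"spin":0},{"offset":[-0.022,0.15,0],"spin":0}]'
python3 - <<'E'
from h import *
s=manip.read_state();print(s["clock"],s["eef_pos"],s["eef_rot"],s["finger_gap"]);p=manip.camera("wrist");save(p,"w8.png",(160,100,480,340),2)
t=np.array(s["eef_pos"]);R=rot(s);zr=t[2]-19.5+46;a=np.linspace(0,6.28,200)
for d in(-4,-2,0,2,4):
    c=t+R[:,0]*d;print(d,[proj(p,np.c_[c[0]+r*np.cos(a),c[1]+r*np.sin(a),np.full(200,zr)],s)[:,1].min().round(1) for r in(24,16.5)])
E
```

```text
clock: 20.1
eef_pos: [468.2, -231.5, 144.3]
eef_rot: [-3.14, 0.003, 2.755]
wrist_force: [0.8, -0.1, -1.2]
finger_gap: 48.7
clock: 20.77
eef_pos: [445.6, -79.7, 143.7]
eef_rot: [-3.14, 0.002, 2.757]
wrist_force: [-0.0, -0.7, -1.0]
finger_gap: 48.3
clock: 21.43
eef_pos: [423.3, 71.5, 143.3]
eef_rot: [-3.14, 0.001, 2.758]
wrist_force: [0.6, 0.5, -0.8]
finger_gap: 48.5
21.4333 [423.26928239  71.49640628 143.27056291] [-3.13994379e+00  1.21103421e-03  2.75803380e+00] 48.479025034185874
-4 [np.float64(217.2), np.float64(229.4)]
-2 [np.float64(213.9), np.float64(226.2)]
0 [np.float64(210.6), np.float64(222.9)]
2 [np.float64(207.2), np.float64(219.7)]
4 [np.float64(203.8), np.float64(216.4)]
```

View pics/w8.png

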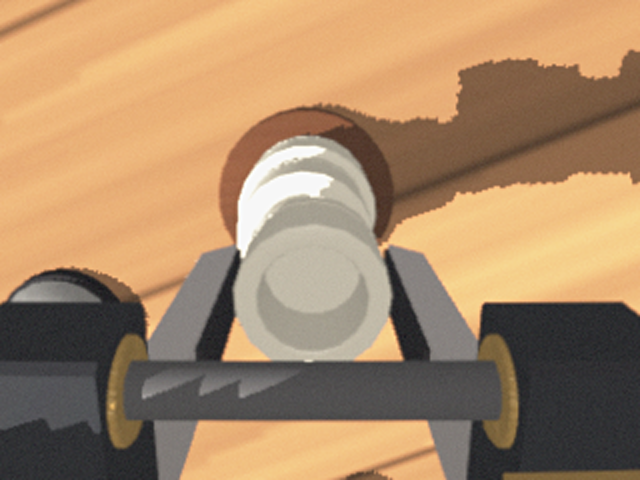

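Small's mouth edge at row ~222 means no offset in the hand. Shift (+0.7,−4) and lower to TCP ≈109.5.

```bash
python3 -m crank '[{"offset":[0.0007,-0.003,0],"spin":0},{"offset":[0.0007,-0.004,-0.005],"spin":0},{"offset":[0.0007,-0.004,-0.011],"spin":0},{"offset":[0.0007,-0.004,-0.018],"spin":0},{"offset":[0.0007,-0.004,-0.024],"spin":0},{"offset":[0.0007,-0.004,-0.029],"spin":0},{"offset":[0.0007,-0.004,-0.032],"spin":0},{"offset":[0.0007,-0.004,-0.033],"spin":0}]'
python3 -m crank '[{"offset":[0,0,-0.001],"spin":0},{"offset":[0,0,-0.001],"spin":0},{"offset":[0,0,-0.001],"spin":0},{"offset":[0,0,-0.001],"spin":0},{"offset":[0,0,-0.001],"spin":0},{"offset":[0,0,-0.001],"spin":0},{"offset":[0,0,-0.001],"spin":0},{"offset":[0,0,-0.001],"spin":0}]'
```

```text
clock: 22.15
eef_pos: [424.0, 67.0, 109.7]
eef_rot: [-3.14, 0.001, 2.758]
wrist_force: [-0.2, 0.6, -1.0]
finger_gap: 48.4
clock: 22.82
eef_pos: [424.4, 67.0, 109.5]
eef_rot: [-3.14, 0.002, 2.758]
wrist_force: [-3.3, -1.6, 7.7]
finger_gap: 48.4
```

```bash
python3 -m crank '[{"offset":[0,0,0],"spin":0},{"offset":[0,0,0],"spin":0},{"offset":[0,0,0],"spin":0},{"offset":[0,0,0],"spin":0},{"offset":[0,0,0],"spin":0},{"offset":[0,0,0],"spin":0},{"offset":[0,0,0],"spin":0},{"offset":[0,0,0],"spin":0}]' 0.75 15
python3 -m crank '[{"offset":[0,0,0.01],"spin":0},{"offset":[0,0,0.03],"spin":0},{"offset":[0,0,0.055],"spin":0},{"offset":[0.005,-0.001,0.08],"spin":0},{"offset":[0.02,-0.005,0.1],"spin":0},{"offset":[0.04,-0.01,0.11],"spin":0},{"offset":[0.06,-0.015,0.11],"spin":0},{"offset":[0.07,-0.018,0.11],"spin":0}]'
python3 -m crank '[{"offset":[0.01,-0.002,0],"spin":0},{"offset":[0.03,-0.008,-0.01],"spin":0},{"offset":[0.055,-0.014,-0.025],"spin":0},{"offset":[0.08,-0.02,-0.04],"spin":0},{"offset":[0.106,-0.026,-0.055],"spin":0},{"offset":[0.13,-0.032,-0.065],"spin":0},{"offset":[0.143,-0.035,-0.07],"spin":0},{"offset":[0.146,-0.036,-0.07],"spin":0}]'
python3 - <<'E'
from h import *
s=manip.read_state();print(s["clock"],s["eef_pos"],s["eef_rot"],s["finger_gap"])
for n in["wrist","top","side"]:
    ss=s if n=="wrist" else None
    p=manip.camera(n);print(n,fit(p,"pot_small",(424,67),ss,90),fit(p,"lid",(642.3,13),ss))
    if n=="wrist":save(p,"w9.png")
E
```

```text
clock: 23.48
eef_pos: [424.3, 67.0, 109.4]
eef_rot: [-3.14, 0.002, 2.758]
wrist_force: [-0.5, 0.1, -0.1]
finger_gap: 70.1
clock: 24.15
eef_pos: [496.0, 48.6, 220.9]
eef_rot: [-3.141, 0.004, 2.758]
wrist_force: [-1.6, 0.8, -0.1]
finger_gap: 70.4
clock: 24.82
eef_pos: [642.8, 12.0, 149.6]
eef_rot: [-3.14, 0.002, 2.757]
wrist_force: [-0.5, -0.3, 0.5]
finger_gap: 70.7
24.8167 [642.83338699  11.98393753 149.55342988] [-3.13986763e+00  1.57346442e-03  2.75722454e+00] 70.71990324544977
wrist None (array([643.5,  12.7]), 'iou', np.float64(0.94), 'conf', 0.55)
top None None
side (array([422.5,  65.9]), 'iou', np.float64(0.79), 'conf', 0.52) (array([641.9,  11.8]), 'iou', np.float64(0.8), 'conf', 0.74)
```

View pics/w9.png

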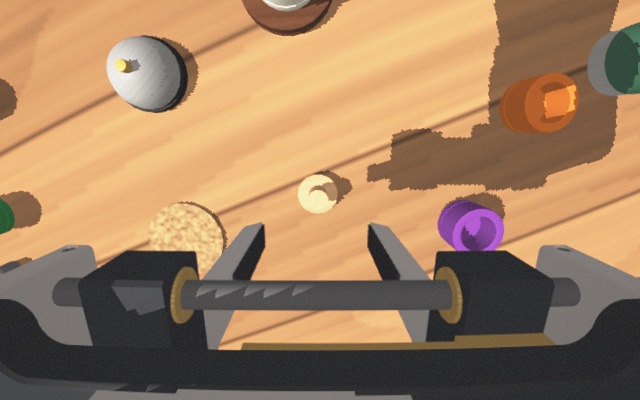

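Lid centred at (318,192), within 1 mm of the TCP. Descend to TCP z ≈21 (above the 16 mm disc) and grip the knob.

```bash
python3 -m crank '[{"offset":[0.0005,0.0005,-0.005],"spin":0},{"offset":[0.0005,0.0005,-0.02],"spin":0},{"offset":[0.0005,0.0005,-0.045],"spin":0},{"offset":[0.0005,0.0005,-0.072],"spin":0},{"offset":[0.0005,0.0005,-0.098],"spin":0},{"offset":[0.0005,0.0005,-0.117],"spin":0},{"offset":[0.0005,0.0005,-0.126],"spin":0},{"offset":[0.0005,0.0005,-0.128],"spin":0}]' 0.55 10
python3 -m crank '[{"offset":[0,0,0],"spin":0},{"offset":[0,0,0],"spin":0},{"offset":[0,0,0],"spin":0},{"offset":[0,0,0],"spin":0},{"offset":[0,0,0],"spin":0},{"offset":[0,0,0],"spin":0},{"offset":[0,0,0],"spin":0},{"offset":[0,0,0],"spin":0}]' 0.1 12
```

```text
clock: 25.93
eef_pos: [641.4, 13.3, 21.8]
eef_rot: [-3.14, 0.002, 2.758]
wrist_force: [0.1, -0.6, -0.5]
finger_gap: 51.6
clock: 26.6
eef_pos: [641.8, 13.3, 22.5]
eef_rot: [-3.14, 0.003, 2.758]
wrist_force: [-0.3, 0.9, 7.0]
finger_gap: 21.9
```

```bash
python3 -m crank '[{"offset":[0,0,0.008],"spin":0},{"offset":[0,0,0.024],"spin":0},{"offset":[0,0,0.046],"spin":0},{"offset":[0,0,0.074],"spin":0},{"offset":[0,0,0.102],"spin":0},{"offset":[0,0,0.13],"spin":0},{"offset":[-0.01,0.003,0.15],"spin":0},{"offset":[-0.02,0.005,0.158],"spin":0}]'
python3 -m crank '[{"offset":[-0.01,0.003,0],"spin":0},{"offset":[-0.027,0.007,0],"spin":0},{"offset":[-0.047,0.012,0],"spin":0},{"offset":[-0.067,0.017,0],"spin":0},{"offset":[-0.084,0.021,0],"spin":0},{"offset":[-0.094,0.023,0],"spin":0},{"offset":[-0.098,0.024,0],"spin":0},{"offset":[-0.098,0.024,0],"spin":0}]'
python3 -m crank '[{"offset":[-0.01,0.003,0],"spin":0},{"offset":[-0.027,0.007,0],"spin":0},{"offset":[-0.047,0.012,0],"spin":0},{"offset":[-0.067,0.017,0],"spin":0},{"offset":[-0.084,0.021,0],"spin":0},{"offset":[-0.094,0.023,0],"spin":0},{"offset":[-0.098,0.024,0],"spin":0},{"offset":[-0.098,0.024,0],"spin":0}]'
python3 - <<'E'
from h import *
s=manip.read_state();print(s["clock"],s["eef_pos"],s["eef_rot"],s["finger_gap"]);p=manip.camera("wrist");save(p,"w10.png",(160,100,480,340),2)
t=np.array(s["eef_pos"]);print("knob top, disc centre px",proj(p,[t+[0,0,46-22.5],t+[0,0,16-22.5]],s),"small mouth px",proj(p,[[424,67.2,136]],s))
p=manip.camera("side");save(p,"s10.png",(210,130,330,250),5)
E
```

```text
clock: 27.27
eef_pos: [622.4, 18.4, 184.2]
eef_rot: [3.141, 0.007, 2.758]
wrist_force: [0.2, -1.0, -0.8]
finger_gap: 21.5
clock: 27.93
eef_pos: [524.1, 42.6, 184.8]
eef_rot: [3.141, 0.007, 2.758]
wrist_force: [-0.3, -0.6, 0.0]
finger_gap: 21.5
clock: 28.6
eef_pos: [426.3, 66.6, 185.2]
eef_rot: [3.141, 0.008, 2.758]
wrist_force: [-0.4, -0.6, -0.9]
finger_gap: 21.5
28.6 [426.33203403  66.57531832 185.16113829] [3.14084316 0.00787803 2.75844593] 21.52357835815908
knob top, disc centre px [[316.31478902 247.4304538 ]
 [316.21712554 230.48049973]] small mouth px [[315.77719737 210.79364151]]
```

View pics/w10.png

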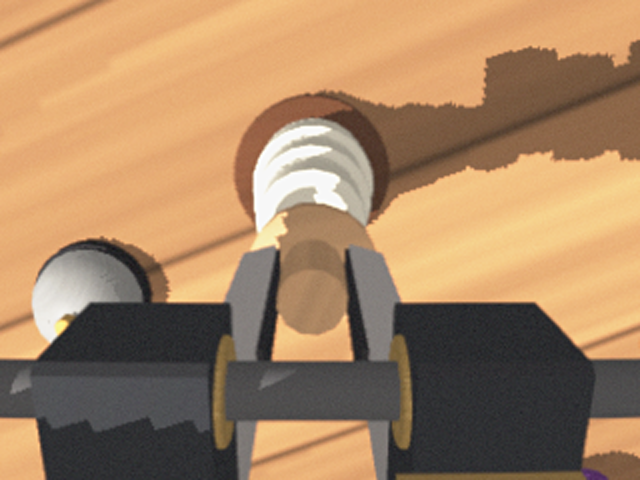

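View pics/s10.png

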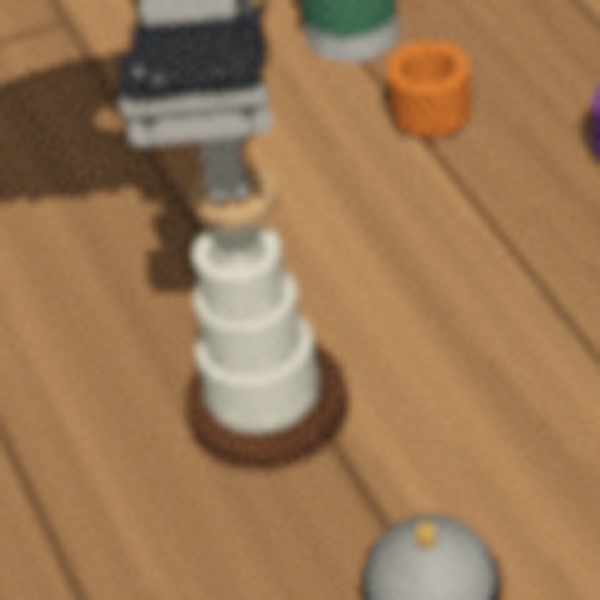

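Side view: the tower is straight and the lid hangs upright above it. Knob top at (316,250) against an expected 247 gives −1.4 mm along tool x, so shift (−3.5,+1) and lower to TCP ≈148.5.

```bash
python3 -m crank '[{"offset":[-0.0025,0.001,0],"spin":0},{"offset":[-0.0035,0.001,-0.006],"spin":0},{"offset":[-0.0035,0.001,-0.013],"spin":0},{"offset":[-0.0035,0.001,-0.02],"spin":0},{"offset":[-0.0035,0.001,-0.026],"spin":0},{"offset":[-0.0035,0.001,-0.031],"spin":0},{"offset":[-0.0035,0.001,-0.034],"spin":0},{"offset":[-0.0035,0.001,-0.035],"spin":0}]'
python3 -m crank '[{"offset":[0,0,-0.0005],"spin":0},{"offset":[0,0,-0.001],"spin":0},{"offset":[0,0,-0.001],"spin":0},{"offset":[0,0,-0.001],"spin":0},{"offset":[0,0,-0.001],"spin":0},{"offset":[0,0,-0.001],"spin":0},{"offset":[0,0,-0.001],"spin":0},{"offset":[0,0,-0.001],"spin":0}]'
```

```text
clock: 29.37
eef_pos: [423.2, 67.4, 149.3]
eef_rot: [3.141, 0.007, 2.758]
wrist_force: [0.2, -0.5, 0.4]
finger_gap: 21.7
clock: 30.03
eef_pos: [423.3, 67.4, 148.5]
eef_rot: [3.141, 0.007, 2.758]
wrist_force: [0.1, -0.2, 4.6]
finger_gap: 21.8
```

Contact at the seated height. Release and rise well clear.

```bash
python3 -m crank '[{"offset":[0,0,0],"spin":0},{"offset":[0,0,0],"spin":0},{"offset":[0,0,0],"spin":0},{"offset":[0,0,0],"spin":0},{"offset":[0,0,0],"spin":0},{"offset":[0,0,0],"spin":0},{"offset":[0,0,0],"spin":0},{"offset":[0,0,0],"spin":0}]' 0.6 12
python3 -m crank '[{"offset":[0,0,0.01],"spin":0},{"offset":[0,0,0.025],"spin":0},{"offset":[0,0,0.045],"spin":0},{"offset":[0,0,0.07],"spin":0},{"offset":[0,0,0.09],"spin":0},{"offset":[0.005,0.02,0.1],"spin":0},{"offset":[0.01,0.05,0.1],"spin":0},{"offset":[0.01,0.07,0.1],"spin":0}]'
python3 - <<'E'
from h import *
s=manip.read_state();print(s["clock"],s["eef_pos"])
for n in["side","wrist"]:
    p=manip.camera(n);print(n,[(o,fit(p,o,(424,67),s if n=="wrist" else None,z)) for o,z in(("lid",126),("pot_small",90))])
    if n=="side":save(p,"s11.png",(210,120,330,250),4)
E
```

```text
clock: 30.7
eef_pos: [423.4, 67.4, 148.6]
eef_rot: [3.141, 0.007, 2.758]
wrist_force: [0.4, 0.5, 0.0]
finger_gap: 56.2
clock: 31.37
eef_pos: [433.9, 138.8, 250.1]
eef_rot: [3.14, 0.009, 2.757]
wrist_force: [0.3, 0.2, -0.7]
finger_gap: 56.4
31.3667 [433.93410319 138.83208563 250.08131422]
side [('lid', (array([423.2,  65.2]), 'iou', np.float64(0.87), 'conf', 0.52)), ('pot_small', (array([417.9,  49.3]), 'iou', np.float64(0.38), 'conf', 0.5))]
wrist [('lid', (array([423.5,  66.8]), 'iou', np.float64(0.81), 'conf', 0.96)), ('pot_small', (array([414.1,  84.2]), 'iou', np.float64(0.21), 'conf', 0.95))]
```

View pics/s11.png

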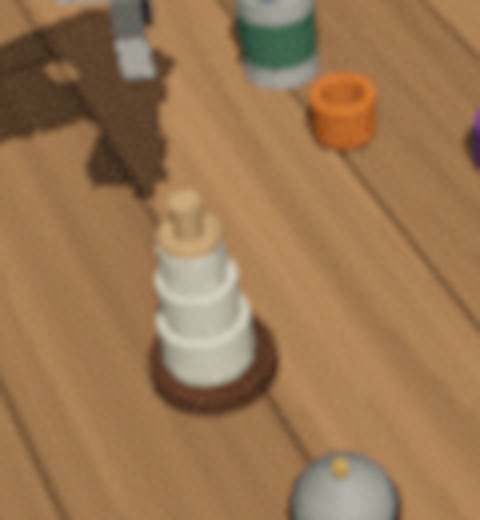

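The full tower stands straight: lid seated at (187,230), gripper well away at (135,50), bystanders in place. Handing in.

```bash
python3 -c "
from cell import manip
print(manip.sign_off())"
```

```text
the job is handed in; nothing more can be done
None
```

I built the tower in order: large pot into the stand, then the medium pot, the small pot and the lid, letting each one go before fetching the next. I handed the job in at about 31 s; the sign-off gives no verdict.

- **Seating:** each piece touched down within about 1 mm of its expected seated height, with at most about 20 N on the wrist. After release, the camera fits put each piece within about 2 mm of the tower axis at (424, 67). The last side picture shows the stack upright and the gripper clear.
- **Bystanders and look-alikes:** the bell and pen tin look untouched in the last picture. I did not re-measure them or the card terminal, but no path came near them. I left the coloured look-alikes alone.
- **Checks that failed or disagreed:**
  - Fits of partly hidden pots gave poor matches (overlap below 0.4), including both final fits of the small pot under the lid, so I set those aside. The small pot's seating therefore rests on its touchdown height, one side-camera fit about 2 mm off (overlap 0.79), and the last picture.
  - One rim edge I read on the large pot was its side wall. I re-derived the offset from the mouth edge, which matched the fit made before gripping it.

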